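Set the bearing nut of a tabletop potter's wheel

ROBOT

A 6-joint arm with a two-finger parallel gripper is mounted at the origin on the work surface. World frame = base frame: x ahead of the robot, y to its left, z up, the work surface at z = 0. Lengths are in m, angles in rad, forces in N, time in s.
With the tool pointing down it reaches from about 0.3 to 0.875 m from the base axis. Payload 6.4 kg.
Tool frame: the origin (TCP) lies midway between the tips of the shut fingers; the grasp point (between the pads) lies 19 mm behind it; z points along the fingers, y is the line along which they close (so a half turn about z gives the same grasp; the last joint's range is limited). The gripper opens to 85 mm and grips with 20 to 120 N. Pads are 22 mm wide; open, the fingers measure 114 mm over their backs; the gripper's body (76 mm by 85 mm) begins 54 mm behind the grasp point. The pads swing forward as they close: fully open they stand 13 mm farther back than shut.
Start: joints at [-1.409, 0.181, 1.607, -0, 1.354, -0.206], TCP at [0.207, -0.537, 0.231] pointing down, gripper open.
Joint ranges: [-2.99, 2.99], [-0.89, 2.07], [0.3, 2.58], [-1.14, 4.28], [0, 2.63], [-3.12, 3.12]. Speed limits (rad/s): [2.57, 2.57, 3.01, 3.14, 3.14, 3.14].

INTERFACE

Orientations are given as a unit quaternion [w, x, y, z].
In Python, from bench import ctrl gives the robot as it stands.
- The arm moves only by the tool send_rows, never from a script. Its argument "motion" is a list of rows, each a list of 7 numbers: the turn, a rotation vector about the tool's x, y, z in degrees, then the shift along the tool's x, y, z in mm, then the closure, from -1 (fully open) to 1 (shut). In form: [[rx, ry, rz, tx, ty, tz, grip], ...]. A call has exactly 10 rows; each row shifts and turns the commanded pose from where the row before left it, along the tool's axes as they then stand; what a row does not reach is not made up. A row lasts 1/10 s, in which the tool goes at most 50 mm and 8.59 degrees, less where a joint would pass 70% of its speed; a pose out of reach is approached as far as the arm can. A call is refused whole if a number of a shift passes 50 or a number of a turn 8.59, either way. A call with a gripper value outside its range is refused whole. The fingers move at their own pace and stop on an object; the grip force is fixed at half the most. Time passes only in rows, so rows that do not move let the fingers close, or fill a call up. It gives the time, the measured TCP pose, the force, the opening and the grip force at its end, in the units of the state.
- ctrl.get_obs(): the state, without advancing time (a new reading comes with each control period).
- ctrl.camera(name): name is "scene" or "top"; returns a dict with "color" (480x640x3 uint8, red, green, blue), "z_map" (480x640 float32, m along the optical axis (not along the pixel's ray), 0 where there is no reading), "mtx" (3x3 intrinsics, pixels), "extrinsics" (4x4, takes a point from camera to world coordinates). Camera axes: x right, y down, z forward; pixel columns grow to the right and rows downward; lengths in m; the calibration is good to about 2 mm. A picture is of the moment at which its call begins.
- ctrl.hand_in(): hands the job in; it is judged then, once.
The state is a dict: "time_s": time; "q": joint angles; "dq": joint speeds; "joint_efforts": joint torques, N m; "eef_pos": TCP position; "eef_rot": TCP orientation; "wrist_force": force on the tool from outside, world axes, zero at the start; "torque": the same for the moment, N m; "opening": opening from 0.0 (shut) to 1.0 (fully open); "grasp_force": force on a finger pad.
Only numpy, scipy, OpenCV 4.12 (cv2) and the standard library are available. Lean on these libraries where they do the work, as an engineer would, in place of code of your own. Each camera call takes 0.05 s, during which the arm holds its last target. There are 200 camera calls.

TASK

The wheel head is off this tabletop potter's wheel so that its spindle bearing can be set. First press the hinged drive cover shut over the gears until it is past its catch and lies flat on the deck; then screw the brass knurled bearing nut down the spindle (clockwise from above) until it bottoms out on the bearing, back it off a quarter turn, and finish gripping it still at that setting so that I can do up its lock screw: do not let go. Do not disturb the wheel head, pot, tin and spanner lying round the wheel.

Things in the scene. Friction and masses are not known exactly. Their poses are not given: they have to be found in the camera images.
- wheel: potter's wheel, cream steel housing 360 mm long (its x), 280 wide (its y), fixed to the bench, flat deck 120 mm up. Origin: under its centre, at bench height; x points from the spindle end to the cover end. Spindle axis: vertical, 85 mm from the origin towards -x; there a round boss (37 mm, top 34 mm above the deck) on a flange (92 mm, 11 high). Shut cover: 62 mm from the axis and 5 mm high
- cover (a joint): angle of the blue hinged drive cover in rad: 0 = shut, flat on the deck; grows as it opens upwards; starts open at 0.45 to 0.85. The hinge stays where it is left. About 0.07 rad before shut its tongue meets a spring roller catch: about 6 N at the front edge snaps it past, and then it stays shut
- cover_edge (a point): point to press on: top face of the cover (4 mm sheet, 160 mm long, 190 wide), mid-width, 12 mm inside its front edge, 148 mm from the hinge line; axes are the cover's: z out of the top face, x towards the hinge. When shut it is 124 mm above the bench
- cover_hinge (a point): middle of the cover's hinge line, which runs along the wheel's y at the deck's height, 150 mm from the wheel's origin towards +x; this point turns with the cover
- nut (a joint): how far the bearing nut is unscrewed, in rad: 0 = bottomed out on the bearing, where it stops dead; grows counter-clockwise from above. Starts 2.2 to 4.2 up, already on its thread (right-hand, 2 mm a turn). Light drag of about 0.08 N m; stays where it is left. A quarter turn is 1.57
- nut_center (a point): centre of the brass knurled nut, round, 44 mm in diameter, 20 mm tall, white paint mark on its top at the point's +x side, small black lock screw in its rim at +y; 164 mm above the bench when bottomed. The point turns and sinks with the nut. The 24 mm spindle passes through and ends 22 mm above the centre of the bottomed nut
- wheel_head: loose aluminium wheel head, upside down on the bench: disc 192 mm in diameter, 12 mm thick with a hub 34 mm high in all; origin under its centre. Leave alone.
- pot_center (a point): centre, 70 mm up, of a raw clay bottle 140 mm tall, 92 mm at its widest, standing on the bench. Leave alone.
- tin_center (a point): centre of a green grease tin, 71 mm in diameter, 48 mm tall, standing on the bench. Leave alone.
- spanner: steel spanner about 170 mm long, lying flat on the bench; its x axis runs along its handle. Leave alone.

How it is judged:
On the way, in this order (a step that is already met when the one before it is completed fails the run):
1. the cover is pressed shut past its catch (value of joint cover below 0.025 rad), for 0.2 s.
2. the nut is screwed down until it bottoms out (value of joint nut below 0.07 rad), for 0.1 s.
3. the nut is backed off a quarter turn (value of joint nut between 1.25 and 1.89 rad), for 0.2 s.
At the end, for the whole second after the job is handed in: At the end the fingers still grip the nut (over 8 N in all), it is still, and it stands a quarter turn (1.57 rad, within 0.32) up from bottomed out; the cover is shut (below 0.025 rad); wheel head, pot, tin and spanner are within 20 mm of where they were (all of step 3 and value of joint cover below 0.025 rad and velocity of joint nut between -0.1 and 0.1 rad/s and contact force between the fingers and nut above 8 N and distance of each of wheel_head, pot_center, tin_center, spanner from where it was at the start of the episode below 0.02 m); the arm keeps its last pose, push and grip.
It fails at once if a bystander was pushed or knocked over (distance of any of wheel_head, pot_center, tin_center, spanner from where it was at the start of the episode above 0.02 m).
It also fails if it takes over 70 s, if anything falls off the work surface, if the arm or the gripper's body presses on something with over 40 N, if the wrist force passes 120 N, or if a joint passes its speed limit or range.

## Working session

There is one attempt and no reset: what is moved stays moved. The work goes in short steps, Python scripts to look and compute and a tool call to move; the robot and the scene stay as the last step left them, time stands still between calls to the robot, and variables do not carry over. Pictures are saved under pics/ and viewed, at most 10 in all, crops included, and the job is handed in when it is done.

Besides the shell and the picture viewer there is one more tool, called after "Request:" as name(argument=value, ...) on one line, values as JSON. send_rows: Moves the arm, as the interface text tells. Its arguments: {"type":"object","properties":{"motion":{"type":"array","items":{"type":"array","items":{"type":"number"}}}},"required":["motion"]}

```bash
mkdir -p pics; ls; python3 - <<'E'
from bench import ctrl
import cv2,numpy as np
o=ctrl.get_obs()
for k in o: print(k,np.round(o[k],3))
for n in("scene","top"):
    c=ctrl.camera(n); cv2.imwrite(f"pics/{n}0.png",c["color"][:,:,::-1]); np.savez(f"{n}0.npz",**c)
    print(n,c["mtx"].round(1).tolist(),c["extrinsics"].round(3).tolist())
E
```

```text
pics
time_s 0.0
q [-1.409  0.182  1.608  0.     1.354 -0.206]
dq [-0.001  0.    -0.001  0.    -0.     0.001]
joint_efforts [-0.0000e+00 -4.4487e+01 -3.5134e+01 -0.0000e+00  9.0000e-03  0.0000e+00]
eef_pos [ 0.207 -0.536  0.23 ]
eef_rot [-0.001  0.983  0.183  0.   ]
wrist_force [ 0.105 -0.346  0.056]
torque [ 0.009  0.024 -0.051]
grasp_force 0.0
opening 0.998
scene [[547.3, 0.0, 308.3], [0.0, 547.3, 242.9], [0.0, 0.0, 1.0]] [[-0.603, 0.643, -0.472, 1.124], [0.797, 0.477, -0.37, 0.442], [-0.013, -0.599, -0.8, 1.036], [0.0, 0.0, 0.0, 1.0]]
top [[494.1, 0.0, 318.0], [0.0, 494.1, 240.7], [0.0, 0.0, 1.0]] [[0.028, -0.981, 0.191, 0.388], [-0.999, -0.035, -0.033, 0.056], [0.039, -0.19, -0.981, 1.152], [0.0, 0.0, 0.0, 1.0]]
```

View pics/scene0.png

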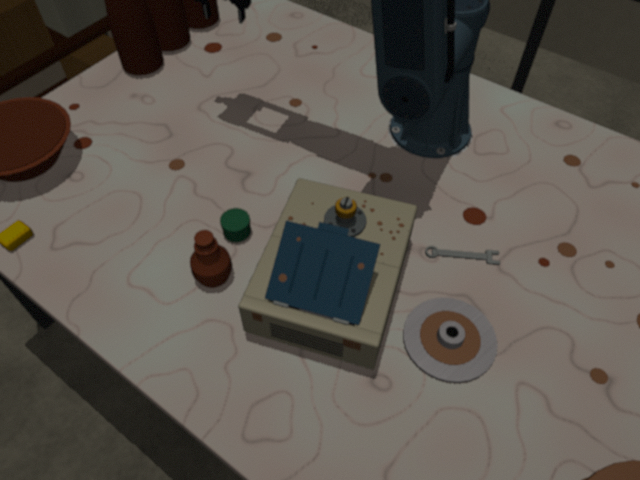

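View pics/top0.png

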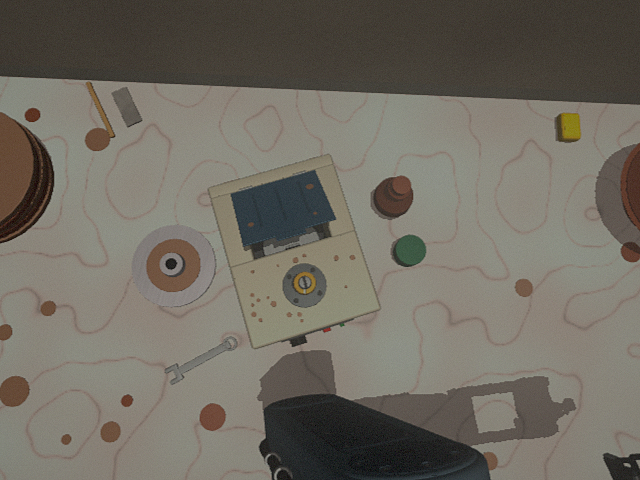

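Both views show the wheel in the middle: the nut is at about (305,283) in top and (346,207) in scene, and the open blue cover is at about (283,208) in top. The pot and tin are to its right in top, and the head and spanner to its left. The arm is clear of all of them. Next I measure.

```bash
cat > h.py <<'E'
import numpy as np,cv2
def pts(c,m):
    v,u=np.nonzero(m&(c["z_map"]>0)); z=c["z_map"][v,u]
    p=np.stack([u,v,np.ones_like(u)]).astype(float); p=np.linalg.inv(c["mtx"])@p*z
    return (c["extrinsics"][:3,:3]@p).T+c["extrinsics"][:3,3]
def ray(c,u,v,h):
    T=c["extrinsics"]; d=T[:3,:3]@np.linalg.inv(c["mtx"])@[u,v,1.]; o=T[:3,3]
    return o+d*(h-o[2])/d[2]
def big(m):
    n,l,s,ce=cv2.connectedComponentsWithStats(m.astype(np.uint8)); i=1+np.argmax(s[1:,4]); return l==i
def hsv(c): return cv2.cvtColor(c["color"],cv2.COLOR_RGB2HSV)
E
python3 - <<'E'
from h import *
for n in("top","scene"):
    c=dict(np.load(n+"0.npz")); H=hsv(c); h,s,v=H[...,0],H[...,1],H[...,2]
    w=np.zeros(h.shape,bool)
    if n=="top": w[130:350,200:390]=1
    else: w[170:350,230:420]=1
    b=big(w&(h>95)&(h<118)&(s>100)); P=pts(c,b)
    for _ in range(3):
        ce=P.mean(0); nn=np.linalg.svd(P-ce,full_matrices=False)[2][2]; nn*=np.sign(nn[2]); P=P[abs((P-ce)@nn)<.004]
    yaw=np.arctan2(nn[1],nn[0]); print(n,"cover",b.sum(),ce.round(3),"ang",np.arccos(nn[2]).round(3),"dir",np.degrees(yaw).round(1))
    x=np.array([np.cos(yaw),np.sin(yaw)]);t=P[:,:2]@x; y=P[:,:2]@[-x[1],x[0]]
    print(" along",np.percentile(t,[1,99]).round(3)," z",np.percentile(P[:,2],[1,99]).round(3)," y",np.percentile(y,[1,99]).round(3))
    g=big(w&(h>12)&(h<28)&(s>150)&(v>90)); vv,uu=np.nonzero(g); Q=pts(c,g)
    (cu,cv_),r=cv2.minEnclosingCircle(np.stack([uu,vv],1).astype(np.float32))
    print(" nut",g.sum(),(cu,cv_,r),ray(c,cu,cv_,.174).round(4),np.percentile(Q,[5,50,95],0).round(3).tolist())
c=dict(np.load("top0.npz")); P=pts(c,np.ones((480,640),bool)); k=(abs(P[:,2]-.12)<.006)&(abs(P[:,0]-.45)<.3)&(abs(P[:,1]-.08)<.25)
print(k.sum(),cv2.minAreaRect(P[k,:2].astype(np.float32)))
im=c["color"][235:335,255:355,::-1]; a=cv2.resize(im,(500,500),interpolation=3)
cv2.imwrite("pics/nut.png",a)
E
```

```text
Traceback (most recent call last):
IndexError: index 2 is out of bounds for axis 0 with size 2
```

```bash
python3 - <<'E'
from h import *
for n,px in(("top",[(208,283),(283,305),(190,270),(300,265),(278,304),(283,313)]),("scene",[(280,320),(207,346),(210,342),(300,340)])):
    c=dict(np.load(n+"0.npz")); H=hsv(c)
    for v,u in px: print(n,v,u,H[v,u],c["z_map"][v,u], c["z_map"].dtype)
E
```

```text
top 208 283 [95 49 63] 1.0145856 float32
top 283 305 [20 27 57] 0.9657205 float32
top 190 270 [101  60  68] 1.0492992 float32
top 300 265 [ 29  41 143] 1.0235789 float32
top 278 304 [23 17 60] 0.96704274 float32
top 283 313 [ 21 162 146] 0.98013574 float32
scene 280 320 [102 146  47] 1.0387969 float32
scene 207 346 [90 18 42] 1.1215423 float32
scene 210 342 [ 21 220 102] 1.1226995 float32
scene 300 340 [102 153  45] 1.0296506 float32
```

```bash
cat > m.py <<'E'
from h import *
for n in("top","scene"):
    c=dict(np.load(n+"0.npz")); H=cv2.medianBlur(hsv(c),3); h,s,v=H[...,0],H[...,1],H[...,2]
    w=np.zeros(h.shape,bool)
    if n=="top": w[130:350,200:390]=1
    else: w[170:350,230:420]=1
    b=big(w&(h>88)&(h<120)&(s>(35 if n=="top" else 100))&(v<130)); b=cv2.erode(b.astype(np.uint8),np.ones((3,3)))>0; P=pts(c,b)
    for th in(.02,.008,.005):
        ce=np.median(P,0); nn=np.linalg.svd(P-P.mean(0),full_matrices=False)[2][2]; nn*=np.sign(nn[2]); P=P[abs((P-P.mean(0))@nn)<th]
    ce=P.mean(0); yaw=np.arctan2(nn[1],nn[0]); print(n,"cover",b.sum(),len(P),ce.round(3),"ang",np.arccos(nn[2]).round(3),"dir",np.degrees(yaw).round(1))
    x=np.array([np.cos(yaw),np.sin(yaw)]);t=P[:,:2]@x; y=P[:,:2]@[-x[1],x[0]]
    print(" along",np.percentile(t,[1,99]).round(3)," z",np.percentile(P[:,2],[1,99]).round(3)," y",np.percentile(y,[1,99]).round(3))
    g=big(w&(h>12)&(h<28)&(s>130)&(v>70)); vv,uu=np.nonzero(g); Q=pts(c,g)
    (cu,cv_),r=cv2.minEnclosingCircle(np.stack([uu,vv],1).astype(np.float32))
    print(" nut",g.sum(),(cu,cv_,r),ray(c,cu,cv_,.174).round(4),np.percentile(Q,[5,50,95],0).round(3).tolist())
c=dict(np.load("top0.npz")); P=pts(c,np.ones((480,640),bool)); k=(abs(P[:,2]-.12)<.006)&(abs(P[:,0]-.45)<.3)&(abs(P[:,1]-.08)<.25)
print(k.sum(),cv2.minAreaRect(P[k,:2].astype(np.float32)))
k=(P[:,2]>.03)&(P[:,0]>.25)&(abs(P[:,1]-.05)<.35)
np.save("P.npy",P)
im=c["color"][235:335,255:355,::-1]; a=cv2.resize(im,(500,500),interpolation=3)
cv2.imwrite("pics/nut.png",a)
E
python3 m.py
```

```text
top cover 4552 4530 [0.644 0.101 0.17 ] ang 0.546 dir 18.8
 along [0.577 0.71 ]  z [0.128 0.211]  y [-0.203 -0.024]
 nut 223 (304.1486511230469, 282.7162170410156, 11.089171409606934) [0.4922 0.0482 0.174 ] [[0.475, 0.029, 0.17], [0.493, 0.048, 0.174], [0.512, 0.067, 0.177]]
scene cover 7199 7096 [0.648 0.104 0.168] ang 0.546 dir 18.9
 along [0.578 0.711]  z [0.129 0.212]  y [-0.203 -0.026]
 nut 136 (345.5, 206.0, 10.547611236572266) [0.4929 0.0481 0.174 ] [[0.477, 0.031, 0.174], [0.501, 0.056, 0.178], [0.511, 0.067, 0.18]]
13867 ((0.5952658653259277, 0.012950807809829712), (0.3598272502422333, 0.41325706243515015), 18.78373146057129)
```

View pics/nut.png

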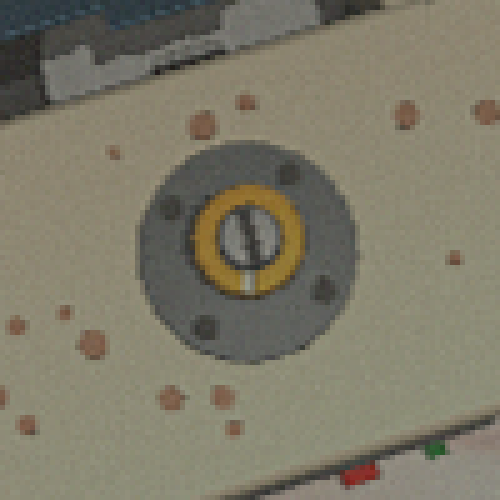

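The crop shows the round nut at its centre (249,240), with the white mark at the lower side, about 163° from wheel +x. The measurements check out:

- **Nut axis:** both views put it within 1 mm of (0.492, 0.048).
- **Wheel yaw:** 18.8°.
- **Cover:** 0.546 rad open, with its edge point at about (0.597, 0.084, 0.200).

Next I move over the cover.

Request:
send_rows(motion=[[0,0,0,29,-22,-4,1],[0,0,0,29,-22,-4,1],[0,0,0,29,-22,-4,1],[0,0,0,29,-22,-4,1],[0,0,0,29,-22,-4,1],[0,0,0,29,-22,-4,1],[0,0,0,29,-22,-4,1],[0,0,0,29,-22,-4,1],[0,0,0,29,-22,-4,1],[0,0,0,29,-22,-4,1]])

```text
time_s: 1.1
eef_pos: [0.3986, -0.2255, 0.2712]
eef_rot: [-0.0, 0.983, 0.183, -0.0]
wrist_force: [0.6, 0.0, 0.5]
opening: 0.002
grasp_force: 0.0
```

Request:
send_rows(motion=[[0,0,0,29,-22,0,1],[0,0,0,29,-22,0,1],[0,0,0,29,-22,0,1],[0,0,0,29,-22,0,1],[0,0,0,29,-22,0,1],[0,0,0,29,-22,0,1],[0,0,0,29,-22,0,1],[0,0,0,29,-22,0,1],[0,0,0,29,-22,0,1],[0,0,0,29,-22,0,1]])

```text
time_s: 2.1
eef_pos: [0.5901, 0.084, 0.2708]
eef_rot: [-0.0, 0.983, 0.183, -0.0]
wrist_force: [0.2, -0.9, 0.0]
opening: 0.002
grasp_force: 0.0
```

```bash
cat > st.py <<'E'
from bench import ctrl
import numpy as np
from scipy.spatial.transform import Rotation as R
o=ctrl.get_obs(); w,x,y,z=o["eef_rot"]; M=R.from_quat([x,y,z,w]).as_matrix()
print("t",round(o["time_s"],2),"p",np.round(o["eef_pos"],4),"yaw",np.degrees(np.arctan2(M[1,0],M[0,0])).round(2),"z",M[:,2].round(3),"q",np.round(o["q"],3))
print("F",np.round(o["wrist_force"],2),"T",np.round(o["torque"],3),"open",round(o["opening"],3),"grip",np.round(o["grasp_force"],1))
def to(x,y,z): print("tool shift mm to",(x,y,z),(M.T@(np.array([x,y,z])-o["eef_pos"])*1e3).round(1))
to(.597,.084,.205);to(.5744,.0761,.124);to(.4925,.0482,.143)
E
python3 st.py
```

```text
t 2.1 p [0.5901 0.084  0.2708] yaw 21.08 z [-0.001 -0.    -1.   ] q [-0.057  0.198  1.507 -0.     1.438  1.145]
F [ 0.17 -0.89  0.04] T [-0.009  0.005 -0.013] open 0.002 grip 0.0
tool shift mm to (0.597, 0.084, 0.205) [ 6.4  2.5 65.8]
tool shift mm to (0.5744, 0.0761, 0.124) [-17.4   1.8 146.8]
tool shift mm to (0.4925, 0.0482, 0.143) [-103.9   -1.6  127.8]
```

Request:
send_rows(motion=[[0,0,0,3,2,22,1],[0,0,0,2,0,22,1],[0,0,0,0,0,18,1],[0,0,0,0,0,9,1],[0,0,0,-2,0,9,1],[0,0,0,-3,0,9,1],[0,0,0,-3,0,9,1],[0,0,0,-3,0,9,1],[0,0,0,-3,0,9,1],[0,0,0,-3,0,9,1]])

```text
time_s: 3.1
eef_pos: [0.5792, 0.0762, 0.1458]
eef_rot: [0.0, 0.983, 0.183, 0.0]
wrist_force: [0.2, 1.1, 0.4]
opening: 0.001
grasp_force: 0.3
```

Request:
send_rows(motion=[[0,0,0,-1,0,6,1],[0,0,0,-1,0,5,1],[0,0,0,-1,0,5,1],[0,0,0,0,0,4,1],[0,0,0,0,0,2,1],[0,0,0,0,0,1,1],[0,0,0,0,0,0,1],[0,0,0,0,0,0,1],[0,0,0,0,0,0,1],[0,0,0,0,0,0,1]])

```text
time_s: 4.1
eef_pos: [0.5766, 0.0753, 0.1239]
eef_rot: [0.0, 0.983, 0.183, 0.0]
wrist_force: [-2.3, 0.6, 6.3]
opening: 0.003
grasp_force: 3.0
```

```bash
python3 st.py; python3 - <<'E'
from h import *
from bench import ctrl
c=ctrl.camera("scene"); cv2.imwrite("pics/s1.png",c["color"][130:370,200:520,::-1].repeat(2,0).repeat(2,1))
E
```

```text
t 4.1 p [0.5766 0.0753 0.1239] yaw 21.08 z [ 0. -0. -1.] q [-0.074  0.312  1.679 -0.     1.151  1.129]
F [-2.32  0.58  6.33] T [ 0.053  0.471 -0.039] open 0.003 grip 3.0
tool shift mm to (0.597, 0.084, 0.205) [ 22.1  -0.7 -81.1]
tool shift mm to (0.5744, 0.0761, 0.124) [-1.8 -1.5 -0.1]
tool shift mm to (0.4925, 0.0482, 0.143) [-88.2  -4.9 -19.1]
```

View pics/s1.png

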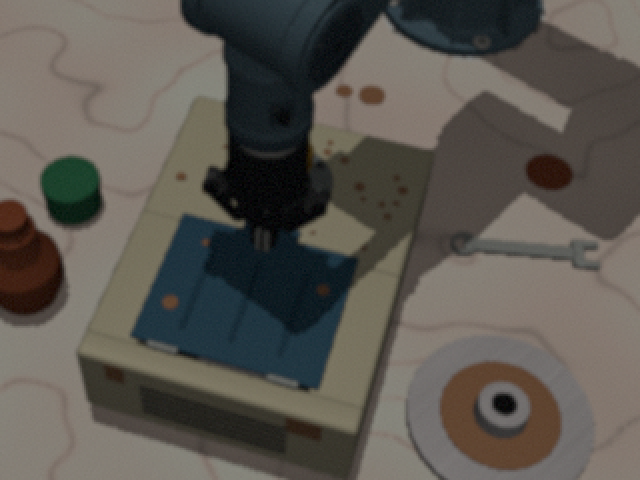

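The cover looks flat, and z reads 0.1239. I'll push a little harder to be sure, then lift and move over the nut.

Request:
send_rows(motion=[[0,0,0,0,0,2,1],[0,0,0,0,0,2,1],[0,0,0,0,0,0,1],[0,0,0,0,0,0,1],[0,0,0,0,0,-15,1],[0,0,0,0,0,-30,1],[0,0,0,0,0,-35,1],[0,0,0,0,0,-20,-1],[0,0,0,-44,-2.5,0,-1],[0,0,0,-44,-2.5,0,-1]])

```text
time_s: 5.15
eef_pos: [0.4925, 0.048, 0.2198]
eef_rot: [0.0, 0.983, 0.183, 0.001]
wrist_force: [-0.6, 0.3, 0.6]
opening: 0.507
grasp_force: 0.0
```

Request:
send_rows(motion=[[0,0,-8.5,0,0,0,-1],[0,0,-8.5,0,0,0,-1],[0,0,-8.5,0,0,0,-1],[0,0,-8.5,0,0,0,-1],[0,0,-8.5,0,0,0,-1],[0,0,-8.5,0,0,0,-1],[0,0,-8.5,0,0,0,-1],[0,0,-8.5,0,0,0,-1],[0,0,-8.5,0,0,0,-1],[0,0,-8.5,0,0,0,-1]])

```text
time_s: 6.15
eef_pos: [0.4926, 0.0483, 0.2192]
eef_rot: [0.0, 0.599, 0.801, -0.0]
wrist_force: [0.8, -0.4, -0.4]
opening: 1.0
grasp_force: 0.0
```

Request:
send_rows(motion=[[0,0,-8.5,0,0,0,-1],[0,0,-8.5,0,0,0,-1],[0,0,-8.5,0,0,0,-1],[0,0,-8.5,0,0,0,-1],[0,0,-8.5,0,0,0,-1],[0,0,-8.5,0,0,0,-1],[0,0,-8.5,0,0,0,-1],[0,0,-8.5,0,0,0,-1],[0,0,-8.5,0,0,0,-1],[0,0,-8.5,0,0,0,-1]])

```text
time_s: 7.15
eef_pos: [0.4926, 0.0483, 0.2192]
eef_rot: [0.0, -0.099, 0.995, -0.0]
wrist_force: [-0.6, -0.2, -0.5]
opening: 1.003
grasp_force: 0.0
```

Request:
send_rows(motion=[[0,0,-8.5,0,0,0,-1],[0,0,-8.5,0,0,0,-1],[0,0,-8.5,0,0,0,-1],[0,0,-8.5,0,0,0,-1],[0,0,-8.5,0,0,0,-1],[0,0,-8.5,0,0,0,-1],[0,0,-8.5,0,0,0,-1],[0,0,0,0,0,0,-1],[0,0,0,0,0,0,-1],[0,0,0,0,0,0,-1]])

```text
time_s: 8.15
eef_pos: [0.4926, 0.0483, 0.2192]
eef_rot: [-0.0, -0.576, 0.817, -0.0]
wrist_force: [-0.3, 0.0, 0.8]
opening: 1.0
grasp_force: 0.0
```

```bash
python3 st.py; python3 - <<'E'
from h import *
from bench import ctrl
c=ctrl.camera("scene")
H=hsv(c); P=pts(c,(H[...,0]>95)&(H[...,0]<115)&(H[...,1]>100)&(H[...,2]<130)); 
x=np.array([.9466,.3223]); t=(P[:,:2]-[.5725,.0754])@x; y=(P[:,:2]-[.5725,.0754])@[-x[1],x[0]]
k=(abs(y)<.09)&(t>.0)&(t<.14)&(P[:,2]<.17)
for a in(0,.05,.1): m=k&(t>a)&(t<a+.04); print(a,m.sum(),np.median(P[m,2]) if m.any() else 0)
E
```

```text
t 8.15 p [0.4926 0.0483 0.2192] yaw -109.6 z [-0. -0. -1.] q [-0.143  0.011  1.817 -0.     1.314 -2.942]
F [-0.29  0.04  0.82] T [0.012 0.034 0.032] open 1.0 grip 0.0
tool shift mm to (0.597, 0.084, 0.205) [-68.6 -86.4  14.2]
tool shift mm to (0.5744, 0.0761, 0.124) [-53.6 -67.8  95.2]
tool shift mm to (0.4925, 0.0482, 0.143) [ 0.1  0.  76.2]
0 1350 0.12668371796415595
0.05 1532 0.12659784542912872
0.1 1630 0.12657629820781652
```

The cover depth is level along its length, so it is shut. The tool is over the nut axis; now I descend and grip.

Request:
send_rows(motion=[[0,0,0,0,0,15,-1],[0,0,0,0,0,20,-1],[0,0,0,0,0,20,-1],[0,0,0,0,0,12,-1],[0,0,0,0,0,9,-1],[0,0,0,0,0,0,1],[0,0,0,0,0,0,1],[0,0,0,0,0,0,1],[0,0,0,0,0,0,1],[0,0,0,0,0,0,1]])

```text
time_s: 9.2
eef_pos: [0.4918, 0.0488, 0.1447]
eef_rot: [-0.001, -0.578, 0.816, 0.001]
wrist_force: [-7.8, 2.2, 10.1]
opening: 0.497
grasp_force: 59.9
```

```bash
python3 st.py
```

```text
t 9.2 p [0.4918 0.0488 0.1447] yaw -109.41 z [-0.002  0.001 -1.   ] q [-0.142  0.101  1.885  0.     1.157 -2.945]
F [-7.77  2.16 10.13] T [ 0.385  1.418 -0.039] open 0.497 grip 59.9
tool shift mm to (0.597, 0.084, 0.205) [-68.2 -87.4 -60.5]
tool shift mm to (0.5744, 0.0761, 0.124) [-53.2 -68.8  20.5]
tool shift mm to (0.4925, 0.0482, 0.143) [ 0.3 -0.8  1.7]
```

Request:
send_rows(motion=[[0,0,0,0,0.8,-1.2,1],[0,0,8,0,0,0,1],[0,0,8,0,0,0,1],[0,0,8,0,0,0,1],[0,0,8,0,0,0,1],[0,0,8,0,0,0,1],[0,0,8,0,0,0,1],[0,0,8,0,0,0,1],[0,0,8,0,0,0,1],[0,0,8,0,0,0,1]])

```text
time_s: 10.2
eef_pos: [0.492, 0.0486, 0.1445]
eef_rot: [0.0, 0.015, 1.0, 0.0]
wrist_force: [0.5, 0.4, -3.6]
opening: 0.496
grasp_force: 62.3
```

```bash
python3 st.py
```

```text
t 10.2 p [0.492  0.0486 0.1445] yaw 178.24 z [ 0.001  0.    -1.   ] q [-0.142  0.1    1.886  0.     1.155 -1.682]
F [ 0.53  0.4  -3.64] T [ 0.231 -0.106  0.083] open 0.496 grip 62.3
tool shift mm to (0.597, 0.084, 0.205) [-103.9   38.6  -60.4]
tool shift mm to (0.5744, 0.0761, 0.124) [-81.6  30.   20.5]
tool shift mm to (0.4925, 0.0482, 0.143) [-0.6 -0.4  1.5]
```

Request:
send_rows(motion=[[0,0,8,0,0,0.3,1],[0,0,8,0,0,0.1,1],[0,0,8,0,0,0.1,1],[0,0,8,0,0,0.1,1],[0,0,8,0,0,0.1,1],[0,0,8,0,0,0,1],[0,0,8,0,0,0,1],[0,0,8,0,0,0,1],[0,0,4,0,0,0,1],[0,0,0,0,0,0,1]])

```text
time_s: 11.2
eef_pos: [0.4919, 0.0484, 0.1441]
eef_rot: [0.0, 0.57, 0.822, 0.0]
wrist_force: [-2.0, -1.6, -0.7]
opening: 0.501
grasp_force: 62.6
```

```bash
python3 st.py
```

```text
t 11.2 p [0.4919 0.0484 0.1441] yaw 110.53 z [ 0.001 -0.    -1.   ] q [-0.142  0.101  1.887 -0.     1.154 -0.501]
F [-1.95 -1.56 -0.73] T [-0.083  0.029 -0.14 ] open 0.501 grip 62.6
tool shift mm to (0.597, 0.084, 0.205) [ -3.6 110.9 -60.9]
tool shift mm to (0.5744, 0.0761, 0.124) [-3.  86.9 20.1]
tool shift mm to (0.4925, 0.0482, 0.143) [-0.4  0.4  1.1]
```

Request:
send_rows(motion=[[0,0,4,0,0,0,1],[0,0,4,0,0,0,1],[0,0,4,0,0,0,1],[0,0,4,0,0,0,1],[0,0,3,0,0,0,1],[0,0,2,0,0,0,1],[0,0,2,0,0,0,1],[0,0,2,0,0,0,1],[0,0,0,0,0,0,1],[0,0,0,0,0,0,1]])

```text
time_s: 12.2
eef_pos: [0.4918, 0.0484, 0.1439]
eef_rot: [0.0, 0.732, 0.681, -0.0]
wrist_force: [-1.6, -3.2, -1.2]
opening: 0.5
grasp_force: 62.6
```

```bash
python3 st.py
```

```text
t 12.2 p [0.4918 0.0484 0.1439] yaw 85.84 z [ 0.    -0.001 -1.   ] q [-1.420e-01  1.010e-01  1.887e+00 -1.000e-03  1.154e+00 -6.900e-02]
F [-1.59 -3.17 -1.16] T [-0.342 -0.006  2.153] open 0.5 grip 62.6
tool shift mm to (0.597, 0.084, 0.205) [ 43.1 102.3 -61.1]
tool shift mm to (0.5744, 0.0761, 0.124) [33.7 80.3 19.9]
tool shift mm to (0.4925, 0.0482, 0.143) [-0.1  0.7  0.9]
```

The torque is 2.15 N m after 165° of turning, and the mark predicted 163°, so the nut has bottomed. I'll back off 3° to measure the wind-up.

Request:
send_rows(motion=[[0,0,-1,0,0,0,1],[0,0,-1,0,0,0,1],[0,0,-1,0,0,0,1],[0,0,0,0,0,0,1],[0,0,0,0,0,0,1],[0,0,0,0,0,0,1],[0,0,0,0,0,0,1],[0,0,0,0,0,0,1],[0,0,0,0,0,0,1],[0,0,0,0,0,0,1]])

```text
time_s: 13.2
eef_pos: [0.4919, 0.0484, 0.1439]
eef_rot: [0.0, 0.716, 0.698, -0.0]
wrist_force: [-3.1, -2.8, 1.4]
opening: 0.493
grasp_force: 62.8
```

```bash
python3 st.py
```

```text
t 13.2 p [0.4919 0.0484 0.1439] yaw 88.56 z [ 0. -0. -1.] q [-0.142  0.101  1.887 -0.     1.154 -0.117]
F [-3.12 -2.83  1.41] T [-0.56   0.275  0.059] open 0.493 grip 62.8
tool shift mm to (0.597, 0.084, 0.205) [ 38.2 104.2 -61.1]
tool shift mm to (0.5744, 0.0761, 0.124) [29.7 81.8 19.9]
tool shift mm to (0.4925, 0.0482, 0.143) [-0.2  0.6  0.9]
```

The torque is now about zero, so the nut's zero is near yaw 88.4°. Next, a 90° back-off.

Request:
send_rows(motion=[[0,0,-8,0,0,-0.1,1],[0,0,-8,0,0,-0.1,1],[0,0,-8,0,0,-0.1,1],[0,0,-8,0,0,-0.1,1],[0,0,-8,0,0,0,1],[0,0,-8,0,0,0,1],[0,0,-8,0,0,0,1],[0,0,-8,0,0,0,1],[0,0,-8,0,0,0,1],[0,0,-8,0,0,0,1]])

```text
time_s: 14.2
eef_pos: [0.492, 0.0487, 0.1443]
eef_rot: [0.0, 0.097, 0.995, 0.0]
wrist_force: [-1.6, -3.1, 2.8]
opening: 0.493
grasp_force: 62.8
```

Request:
send_rows(motion=[[0,0,-6,0,0,0,1],[0,0,-4,0,0,0,1],[0,0,0,0,0,0,1],[0,0,0,0,0,0,1],[0,0,0,0,0,0,1],[0,0,0,0,0,0,1],[0,0,0,0,0,0,1],[0,0,0,0,0,0,1],[0,0,0,0,0,0,1],[0,0,0,0,0,0,1]])

```text
time_s: 15.2
eef_pos: [0.492, 0.0487, 0.1444]
eef_rot: [0.0, 0.013, 1.0, 0.0]
wrist_force: [-2.4, -1.6, 4.2]
opening: 0.496
grasp_force: 63.0
```

```bash
python3 st.py; python3 - <<'E'
from bench import ctrl
import cv2
c=ctrl.camera("scene"); cv2.imwrite("pics/s2.png",c["color"][130:370,200:520,::-1].repeat(2,0).repeat(2,1))
E
```

```text
t 15.2 p [0.492  0.0487 0.1444] yaw 178.56 z [ 0.  0. -1.] q [-0.142  0.1    1.886  0.     1.154 -1.688]
F [-2.41 -1.61  4.24] T [ 0.05   0.356 -0.01 ] open 0.496 grip 63.0
tool shift mm to (0.597, 0.084, 0.205) [-104.1   38.   -60.6]
tool shift mm to (0.5744, 0.0761, 0.124) [-81.7  29.5  20.4]
tool shift mm to (0.4925, 0.0482, 0.143) [-0.5 -0.5  1.4]
```

View pics/s2.png

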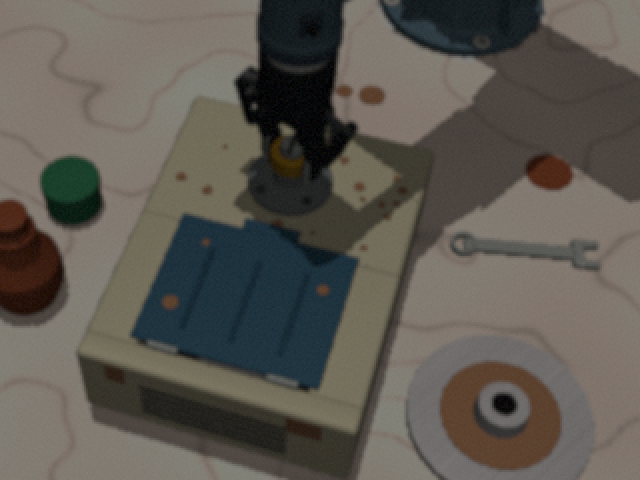

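The picture shows the cover flat (around (250,300)), the nut gripped between the fingers (290,155), and the tin, pot, spanner and wheel head where they were. I'm handing in.

```bash
python3 -c "
from bench import ctrl
print(ctrl.hand_in())"
```

```text
the job is handed in; nothing more can be done
None
```

I pressed the cover shut, bottomed the nut, backed it off 90° and handed in at about 15 s with the gripper still holding it at about 63 N; the hand-in returned no verdict, so I don't know how it was judged.

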